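# Hold the spring-closed collet open for unloading

### The arm

A 6-joint arm with a two-finger parallel gripper is mounted at the origin on the work surface. World frame = base frame: x ahead of the robot, y to its left, z up, the work surface at z = 0. Lengths are in m, angles in rad, forces in N, time in s.
With the tool pointing down it reaches from about 0.35 to 0.775 m from the base axis. Payload 7.3 kg.
Tool frame: the origin (TCP) lies at the very end of the fingers, on their centre line; the grasp point (between the pads) lies 19 mm behind it; x points along the fingers, y is the direction in which the jaws open and shut, and the axes are right-handed (so a half turn about x gives the same grasp; the last joint's range is limited). The gripper opens to 92 mm and grips with 3 to 60 N. Pads are 19 mm wide; open, the fingers measure 130 mm over their backs; the gripper's body (75 mm by 190 mm) begins 47 mm behind the grasp point.
Start: joints at [1.19, 0.342, 1.524, -0, 1.275, -0.146], TCP at [0.122, 0.511, 0.227] pointing down, gripper open.
Joint ranges: [-2.53, 2.53], [-0.77, 2.02], [0.04, 2.7], [-1, 4.14], [0.28, 2.66], [-3.11, 3.11]. Speed limits (rad/s): [2.57, 2.57, 3.14, 3.14, 3.14, 3.14].

### API

Orientations are given as [roll, pitch, yaw] about the fixed x, y, z axes, in that order (R = Rz(yaw) Ry(pitch) Rx(roll)).
In Python, from cell import observe, vision, job gives the robot as it stands.
- The arm moves only by the tool send_rows, never from a script. Its argument "motion" is a list of rows, each an object with "hand": the opening, from -1 (shut) to 1 (fully open), so that 0 is half open; "slide": the shift along the tool's x, y, z in mm, a list of three; "spin": the turn about the tool's x in rad. In form: [{"hand": hand, "slide": [tx, ty, tz], "spin": spin}, ...]. A call has 1 to 8 rows; each row shifts and turns the pose as measured when the row begins, along the tool's axes as they then stand; what a row does not reach is not made up. A row lasts 1/10 s, in which the tool goes at most 50 mm and 8.59 degrees, less where a joint would pass 70% of its speed; a pose out of reach is approached as far as the arm can. A call with a gripper value outside its range is refused whole. The fingers move at their own pace and stop on an object; "grip_force" is the grip in N (left out, the last holds). Time passes only in rows, so rows that do not move let the fingers close. It gives the time, the measured TCP pose, the force and the opening at its end, in the units of the state.
- observe(): the state, without advancing time (a new reading comes with each control period).
- vision.read_camera(name): name is "scene" or "side" or "wrist"; returns a dict with "pixels" (400x640x3 uint8, blue, green, red), "range_z" (400x640 float32, m along the optical axis (not along the pixel's ray), 0 where there is no reading), "fx", "fy", "cx", "cy" (pixels), "distortion" ([k1, k2, p1, p2, k3] as OpenCV has them; the pictures are not rectified), "world_from_camera" (4x4, takes a point from camera to world coordinates); the wrist camera has in their place "T_tool_cam" (4x4, takes a point from camera to tool coordinates, whose origin is the TCP and whose axes are the tool frame's). Camera axes: x right, y down, z forward; pixel columns grow to the right and rows downward; lengths in m; the calibration is good to about 2 mm. A picture is of the moment at which its call begins: read the wrist's pose just before it.
- job.hand_in(): hands the job in, once; it reports no verdict.
Trained networks look in a picture, given as the dict that the camera call returned (one of the last four; its "shot" number tells which), for a name from the list of things; names that differ only in an ending like _2 or _b are one class to them, and where a whole thing is asked for, a point or a joint stands for the part that bears it (a point fixed in the world has none). Each returns a list of dicts, best first, with "conf" (0 to 1); they miss things now and then, are a little off and sometimes report something else, mostly with a low value. They report only what shows in the picture. A call takes as long as a camera call.
- vision.search_frame(picture, thing): "uv" ([column, row] in pixels, amid what is visible of it).
- vision.cut_out(picture, thing): "mask" (400x640 bool, what is visible of it) and "uv" ([column, row] in pixels, amid what is visible of it).
The state is a dict: "time": time; "qpos": joint angles; "qvel": joint speeds; "joint_efforts": joint torques, N m; "tool_pos": TCP position; "tool_rot": TCP orientation; "contact_force": force on the tool from outside, world axes, zero at the start; "torque": the same for the moment, N m; "opening": finger opening in m.
Only numpy, scipy, OpenCV 4.12 (cv2) and the standard library are available. Lean on these libraries where they do the work, as an engineer would, in place of code of your own. Each camera call takes 0.05 s, during which the arm holds its last target.

### The job

I want to take the brass bush out of the collet work-holder on the bench: flip its safety catch fully back out of the lever's way, then pull the lever all the way to its stop on the front side and keep holding it there. The jaws are spring-closed, so finish with the gripper still holding the lever at its stop; leave the bush in the jaws and the other things on the bench where they are.

Things in the scene. Friction and masses are not known exactly. Their poses are not given: they have to be found in the camera images.
- workholder: Bench work-holder, bolted down, turned up to 30 degrees. Origin on the bench below the lever's pivot; z up, -x its front (roughly towards the robot), +y left as the robot looks. All x, y, z in mm below are in this frame. Dark base plate 280 x 120 x 12 (x -100 to 180). Cream housing of two cheeks: x -85 to 65, y -40 to 40, top z = 72, an 18 wide slot along x at y = 0 for the lever.
- collet (a point): Centre of the top of the round steel block behind the housing, at x = 125, y = 0, z = 45 (block radius 36). Three dark sliding jaws stand on it, up to z = 63, around the bush; they open as the lever is pulled.
- lever (a joint): Hand lever on a pivot parallel to the work-holder's y. 0 = released: leans 0.30 rad back (+x) from upright. Grows as it is pulled to the front (-x): upright at 0.30, firm stop at 0.65 rad. A spring always pushes it back to 0: about 2.5 N at the grip to start it, about 7 N at the stop. With the catch closed it is blocked after about 0.05 rad.
- lever_pivot (a point): Centre of the lever's pivot, at x = 0, y = 0, z = 25, between the cheeks of the housing; fixed.
- lever_grip (a point): Middle of the lever's black handgrip, 195 mm from the pivot along the lever: at x = 58, z = 211 when released, x = -67, z = 208 at the stop. Grip a rounded block, 28 mm along its x, 22 along its y (flat sides), 65 long, half above this point; further down a bare steel rod, 12 in diameter. Its z runs up along the lever, its y is parallel to the pivot.
- catch (a joint): Safety catch, a steel flap hinged parallel to the work-holder's x. 0 = closed: its flat blade lies across the slot just in front of the lever rod. Grows as it is flipped: the blade rises and the thumb tab goes over to +y; 1.45 rad = fully back, at its stop. Light friction (about 1 N at the tab's top), no spring: it stays where left. Starts 0 to 0.1 rad raised.
- catch_hinge (a point): Point on the catch's hinge line below the thumb tab, at x = -52, y = 24, z = 85; fixed. The hinge shaft (10 mm thick) runs along x from -80 to 8. The blade sits on its far end: x -6 to 8, 12 high, from the hinge to y = -22.
- catch_tab (a point): Top of the catch's thumb tab, at x = -52, y = 24, z = 130 when closed. The tab is a steel plate 24 wide (x -64 to -40), 6 thick in y, standing straight up 45 mm from the hinge shaft, with a 9 mm round bead along its top. Pushed over to +y it flips the catch; fully back it lies almost flat, pointing to +y.
- bush: Brass bush, a ring 30 mm in diameter, 42 mm high, hole 18 mm, standing between the jaws at x = +125 of the work-holder, its underside at z = 45 mm. Origin in the centre of its underside. Not to be disturbed.
- oil_bottle: White plastic bottle, 60 mm in diameter, 150 mm high, origin under its centre. Not to be disturbed.
- chuck_key: Dark steel T-shaped chuck key lying flat, about 135 mm long with a 100 mm cross bar, 16 mm high; origin on the bench near the middle of its shaft. Not to be disturbed.
- parts_tray: Small open dark steel tray, 120 x 90 x 30 mm, origin under its centre. Not to be disturbed.

How it is judged:
By the outcome, as a careful person would: the job done as asked, in the order asked, and still so for the second after the job is handed in, while the arm keeps its last pose, push and grip.
It also fails if it takes over 45 s, if anything falls off the work surface, if the arm or the gripper's body presses on something with over 40 N, if the wrist force passes 120 N, or if a joint passes its speed limit or range.

## Working session

There is one attempt and no reset: what is moved stays moved. The work goes in short steps, Python scripts to look and compute and a tool call to move; the robot and the scene stay as the last step left them, time stands still between calls to the robot, and variables do not carry over. Pictures are saved under pics/ and viewed, and the job is handed in when it is done.

Besides the shell and the picture viewer there is one more tool, called after "Call:" by a JSON object that holds its "method" and its "body", one argument or row to a line. send_rows: Moves the arm, as the interface text tells. Its arguments: {"type":"object","properties":{"motion":{"type":"array","items":{"type":"object","properties":{"hand":{"type":"number"},"slide":{"type":"array","items":{"type":"number"}},"spin":{"type":"number"}}}},"grip_force":{"type":"number"}},"required":["motion"]}

```bash
ls; mkdir -p pics
python3 - <<'E'
from cell import observe, vision
import cv2,pickle
print(observe())
d={}
for n in ["scene","side"]:
    p=vision.read_camera(n); d[n]=p
    cv2.imwrite(f"pics/{n}0.png",p["pixels"])
    print(n,p["fx"],p["cx"],p["cy"],p["distortion"],p["world_from_camera"])
    for t in ["workholder","lever","lever_grip","catch","catch_tab","collet","bush","oil_bottle","chuck_key","parts_tray"]:
        try: r=vision.search_frame(p,t); print(t,[(x["uv"],round(x["conf"],2)) for x in r[:2]])
        except Exception as e: print(t,e)
pickle.dump(d,open("d0.pkl","wb"))
E
```

```text
pics
{'time': 0.0, 'qpos': array([ 1.19001345e+00,  3.42735347e-01,  1.52504700e+00,  4.18537070e-05,
        1.27537734e+00, -1.45994933e-01]), 'qvel': array([-0.00058115, -0.00164407, -0.00129742, -0.00166901, -0.00024154,
       -0.00014446]), 'joint_efforts': array([ 1.42017914e-03, -4.31245959e+01, -2.44210839e+01,  7.17996550e-02,
        5.60716668e-02, -1.13749738e-04]), 'tool_pos': array([0.12194239, 0.51021717, 0.22602794]), 'tool_rot': array([-1.74232533,  1.56922878, -1.97712549]), 'contact_force': array([ 0.64541164, -0.71305208, -0.3834447 ]), 'torque': array([ 0.01127899,  0.03303704, -0.01410776]), 'opening': 0.09214607930453796}
scene 450.7274158945976 318.58023405887377 198.0070998948104 [0.00392833 0.         0.         0.         0.        ] [[ 0.73085781  0.47378033 -0.49130343  1.15104172]
 [ 0.68227874 -0.48762012  0.54472226 -0.49095841]
 [ 0.01850926 -0.7333204  -0.67963122  0.86191388]
 [ 0.          0.          0.          1.        ]]
workholder [([250.5, 296.1], 0.86), ([248.5, 240.1], 0.75)]
lever []
lever_grip [([248.9, 239.5], 0.71)]
catch [([236.3, 24
[... 253 characters left out ...]
196133 200.6883156657937 [-0.11845327  0.          0.          0.          0.        ] [[-0.81853082 -0.42926605  0.3817564   0.23408963]
 [-0.57412801  0.63396755 -0.51813336  0.55778598]
 [-0.01960411 -0.64328517 -0.76537564  0.90931245]
 [ 0.          0.          0.          1.        ]]
workholder [([349.1, 182.8], 0.93)]
lever [([343.0, 129.9], 0.61)]
lever_grip [([339.6, 131.0], 0.93)]
catch [([363.9, 173.1], 0.75)]
catch_tab [([365.8, 177.0], 0.61), ([349.1, 181.2], 0.6)]
collet [([348.7, 183.8], 0.64)]
bush [([318.8, 156.0], 0.48), ([344.8, 131.0], 0.15)]
oil_bottle [([344.4, 114.8], 0.85)]
chuck_key [([403.1, 159.4], 0.57)]
parts_tray [([290.3, 217.5], 0.94), ([348.2, 181.3], 0.42)]
```

View pics/scene0.png

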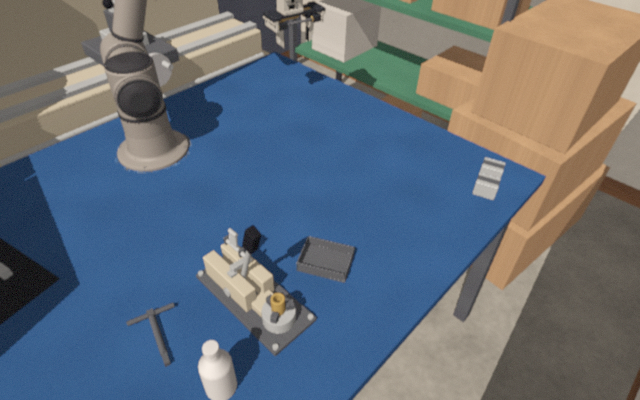

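View pics/side0.png

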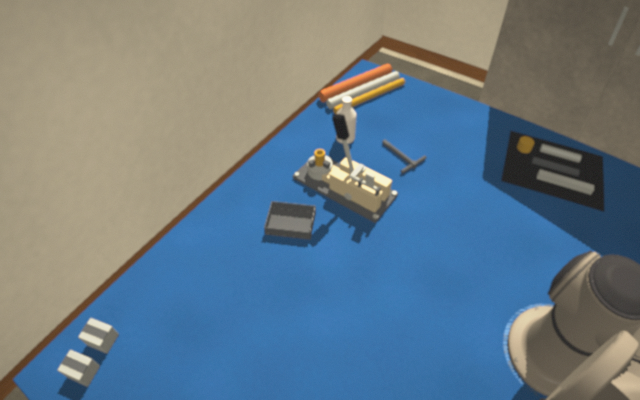

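The scene view shows the holder at about (250,290), black grip at (252,238), tab at (233,238) and bush at (278,303). The tray is to the right, with the key and bottle to the left and behind. Next I'll fit the holder's pose from depth.

```bash
cat > h.py <<'E'
import numpy as np, cv2
def cloud(p,T=None):
    K=np.array([[p["fx"],0,p["cx"]],[0,p["fy"],p["cy"]],[0,0,1]]);h,w=p["range_z"].shape
    u,v=np.meshgrid(np.arange(w),np.arange(h)); uv=np.stack([u,v],-1).reshape(-1,1,2).astype(np.float64)
    n=cv2.undistortPoints(uv,K,np.array(p["distortion"],float)).reshape(h,w,2)
    z=p["range_z"]; P=np.dstack([n*z[...,None],z])
    T=p["world_from_camera"] if T is None else T
    W=P@T[:3,:3].T+T[:3,3]; W[z==0]=np.nan
    return W
def proj(p,X,T=None):
    T=p["world_from_camera"] if T is None else T
    K=np.array([[p["fx"],0,p["cx"]],[0,p["fy"],p["cy"]],[0,0,1]])
    C=np.linalg.inv(T); C=C[:3,:3]@np.array(X,float).T+C[:3,3:]
    return cv2.projectPoints(C.T.copy(),np.zeros(3),np.zeros(3),K,np.array(p["distortion"],float))[0][:,0]
E
python3 - <<'E'
import pickle,numpy as np,cv2
from h import *
from scipy.optimize import least_squares
d=pickle.load(open("d0.pkl","rb"))
Cs={n:cloud(d[n]) for n in d}
for n,uvs in {"scene":[(278,303),(252,238),(233,238),(217,375),(161,320),(326,258)],"side":[(319,158),(344,127),(358,190),(290,218),(403,157)]}.items():
    for u,v in uvs: print(n,(u,v),np.round(Cs[n][v,u],3), np.round(np.nanmedian(Cs[n][v-2:v+3,u-2:u+3].reshape(-1,3),0),3))
E
```

```text
scene (278, 303) [ 0.744 -0.154  0.085] [ 0.744 -0.153  0.085]
scene (252, 238) [ 0.685 -0.155  0.236] [ 0.685 -0.156  0.238]
scene (233, 238) [ 0.567 -0.121  0.118] [ 0.565 -0.12   0.116]
scene (217, 375) [ 0.782 -0.334  0.1  ] [ 0.782 -0.334  0.099]
scene (161, 320) [ 0.546 -0.32  -0.003] [ 0.549 -0.321  0.   ]
scene (326, 258) [0.691 0.052 0.003] [0.691 0.051 0.003]
side (319, 158) [ 0.73  -0.138  0.076] [ 0.729 -0.136  0.077]
side (344, 127) [ 0.658 -0.146  0.215] [ 0.657 -0.144  0.217]
side (358, 190) [ 0.583 -0.104  0.068] [ 0.584 -0.105  0.067]
side (290, 218) [0.708 0.032 0.003] [0.706 0.032 0.004]
side (403, 157) [ 0.563 -0.334  0.013] [ 0.564 -0.336  0.012]
```

```bash
cat > fit.py <<'E'
import pickle,numpy as np
from h import *
from scipy.optimize import least_squares
d=pickle.load(open("d0.pkl","rb"))
def sdbox(P,lo,hi):
    c=(np.array(lo)+hi)/2;h=(np.array(hi)-lo)/2
    q=np.abs(P-c)-h
    return np.linalg.norm(np.maximum(q,0),axis=1)+np.minimum(q.max(1),0)
def sdcyl(P,c,r,z0,z1):
    a=np.hypot(P[:,0]-c[0],P[:,1]-c[1])-r; b=np.abs(P[:,2]-(z0+z1)/2)-(z1-z0)/2
    return np.hypot(np.maximum(a,0),np.maximum(b,0))+np.minimum(np.maximum(a,b),0)
def sdcap(P,a,b,r):
    a=np.array(a,float);b=np.array(b,float);t=np.clip((P-a)@(b-a)/((b-a)@(b-a)),0,1)
    return np.linalg.norm(P-a-t[:,None]*(b-a),axis=1)-r
L=np.array([np.sin(.3),0,np.cos(.3)])
def sd(P):
    X=np.array([np.cos(.3),0,-np.sin(.3)])
    G=np.c_[(P-[0,0,25])@X,P[:,1],(P-[0,0,25])@L]
    return np.min([sdbox(P,[-100,-60,0],[180,60,12]),sdbox(P,[-85,9,12],[65,40,72]),sdbox(P,[-85,-40,12],[65,-9,72]),
      sdcyl(P,(125,0),36,12,45),sdcyl(P,(125,0),15,45,87),sdbox(G,[-14,-11,162],[14,11,227]),sdcap(P,[0,0,25],[0,0,25]+200*L,6),
      sdbox(P,[-64,21,85],[-40,27,130]),sdcap(P,[-80,24,85],[8,24,85],5),sdbox(P,[-6,-22,79],[8,24,91])],axis=0)
if __name__=="__main__":
  for use in [("scene",),("side",),("scene","side")]:
    W=np.concatenate([cloud(d[n]).reshape(-1,3) for n in use]); W=W[~np.isnan(W).any(1)]*1000
    W=W[(W[:,2]>6)&(W[:,2]<250)]
    W=W[np.hypot(W[:,0]-650,W[:,1]+140)<180]
    best=None
    for yaw in np.radians([-30,-20,-10,0,10,20,30]):
        def loc(q):
            c,s=np.cos(q[2]),np.sin(q[2]); Q=W-[q[0],q[1],q[3]]
            return np.c_[c*Q[:,0]+s*Q[:,1],-s*Q[:,0]+c*Q[:,1],Q[:,2]]
        def f(q): return np.clip(np.abs(sd(loc(q))),0,25)
        r=least_squares(f,[745-125*np.cos(yaw),-150-125*np.sin(yaw),yaw,0],x_scale=[5,5,.05,5],loss="soft_l1",f_scale=3,diff_step=1e-3)
        if best is None or r.cost<best.cost: best=r
    print(use,len(W),np.round(best.x,3),np.degrees(best.x[2]),best.cost,np.median(f(best.x)))
E
python3 fit.py
```

```text
('scene',) 7126 [ 6.11020e+02 -1.45266e+02 -2.90000e-02  5.58000e-01] -1.6696885671273736 37041.98213185728 0.9225839975630565
('side',) 4474 [ 6.11232e+02 -1.45030e+02 -2.70000e-02  9.35000e-01] -1.5381182095258357 27375.57791854321 1.1626197809460628
('scene', 'side') 11600 [ 6.11081e+02 -1.45141e+02 -2.80000e-02  6.80000e-01] -1.6155911126497347 64505.25354296103 1.0181174390849907
```

```bash
cat >> h.py <<'E'
from scipy.spatial.transform import Rotation as Ro
O=np.array([611.1,-145.1,0]); yaw=-0.0282
A=Ro.from_euler("z",yaw).as_matrix()
def w(l): return A@np.array(l,float)+O
def loc(x): return (np.array(x)-O)@A
def status(*targets):
    from cell import observe
    s=observe(); R=Ro.from_euler("xyz",s["tool_rot"]).as_matrix(); p=s["tool_pos"]*1000
    print("t",round(s["time"],2),"loc",loc(p).round(1),"world",p.round(1),"F",s["contact_force"].round(1),"open",round(s["opening"],4),"q",s["qpos"].round(2))
    Rl=A.T@R
    print("tool axes in holder frame (cols)\n",Rl.round(3), "spin to align y:", [round(a,3) for a in [np.arctan2(Rl[:,1]@[0,0,1]*0+ (v@R[:,2]),v@R[:,1]) for v in (A[:,1],-A[:,1])]])
    for t in targets: print(t,"-> slide",(R.T@(w(t)-p)).round(1))
    return s,R
E
python3 -c "
from h import *
status((-52,-12,160),(-52,-12,102))"
```

```text
t 1.1 loc [-507.3  641.7  226.7] world [122.1 510.6 226.7] F [-0.  -0.4  0.4] open 0.0923 q [ 1.19  0.34  1.52 -0.    1.28 -0.15]
tool axes in holder frame (cols)
 [[ 0.     0.205  0.979]
 [ 0.     0.979 -0.205]
 [-1.     0.     0.   ]] spin to align y: [np.float64(-0.207), np.float64(2.935)]
(-52, -12, 160) -> slide [  66.7 -546.4  579.7]
(-52, -12, 102) -> slide [ 124.7 -546.4  579.7]
```

Call:
{"method": "send_rows", "body": {
  "motion": [
    {"hand": -1, "slide": [0, 0, 0], "spin": -0.105},
    {"hand": -1, "slide": [0, 0, 0], "spin": -0.1},
    {"hand": -1, "slide": [0, -39, 27], "spin": 0},
    {"hand": -1, "slide": [0, -39, 27], "spin": 0},
    {"hand": -1, "slide": [0, -39, 27], "spin": 0},
    {"hand": -1, "slide": [0, -39, 27], "spin": 0},
    {"hand": -1, "slide": [0, -39, 27], "spin": 0},
    {"hand": -1, "slide": [0, -39, 27], "spin": 0}
  ],
  "grip_force": 40
}}

```text
time: 1.9
tool_pos: [0.2816, 0.2702, 0.226]
tool_rot: [1.05, 1.567, 1.04]
contact_force: [0.9, -0.0, 1.2]
opening: 0.0328
```

```bash
python3 -c "
from h import *
status((-52,-12,160),(-52,-12,102))"
```

```text
t 1.9 loc [-341.1  405.9  226. ] world [281.6 270.2 226. ] F [ 0.9 -0.   1.2] open 0.0328 q [ 0.57  0.09  1.86  0.    1.19 -1.  ]
tool axes in holder frame (cols)
 [[ 0.002 -0.018  1.   ]
 [ 0.003  1.     0.018]
 [-1.     0.003  0.002]] spin to align y: [np.float64(0.018), np.float64(-3.123)]
(-52, -12, 160) -> slide [  65.1 -423.3  281.2]
(-52, -12, 102) -> slide [ 123.1 -423.5  281.1]
```

Call:
{"method": "send_rows", "body": {
  "motion": [
    {"hand": -1, "slide": [0, -41, 28], "spin": 0.01},
    {"hand": -1, "slide": [0, -41, 28], "spin": 0},
    {"hand": -1, "slide": [0, -41, 28], "spin": 0},
    {"hand": -1, "slide": [0, -41, 28], "spin": 0},
    {"hand": -1, "slide": [0, -41, 28], "spin": 0},
    {"hand": -1, "slide": [0, -41, 28], "spin": 0},
    {"hand": -1, "slide": [0, -41, 28], "spin": 0},
    {"hand": -1, "slide": [0, -41, 28], "spin": 0}
  ]
}}

```text
time: 2.7
tool_pos: [0.4988, -0.0663, 0.2281]
tool_rot: [0.51, 1.56, 0.488]
contact_force: [1.0, 0.3, -0.7]
opening: 0.0004
```

```bash
python3 -c "
from h import *
status((-52,-12,160),(-52,-12,102))"
```

```text
t 2.7 loc [-114.5   75.6  228.1] world [498.8 -66.3 228.1] F [ 1.   0.3 -0.7] open 0.0004 q [-0.29  0.3   1.59  0.01  1.25 -1.84]
tool axes in holder frame (cols)
 [[ 0.009 -0.007  1.   ]
 [ 0.005  1.     0.007]
 [-1.     0.005  0.009]] spin to align y: [np.float64(0.007), np.float64(-3.135)]
(-52, -12, 160) -> slide [ 68.2 -88.4  61.3]
(-52, -12, 102) -> slide [126.2 -88.7  60.7]
```

Call:
{"method": "send_rows", "body": {
  "motion": [
    {"hand": -1, "slide": [10, -40, 28], "spin": 0.005},
    {"hand": -1, "slide": [20, -30, 20], "spin": 0},
    {"hand": -1, "slide": [20, -15, 10], "spin": 0},
    {"hand": -1, "slide": [0, 0, 0], "spin": 0}
  ]
}}

```text
time: 3.1
tool_pos: [0.5587, -0.1614, 0.1768]
tool_rot: [0.246, 1.557, 0.212]
contact_force: [0.2, 0.2, -0.2]
opening: 0.0007
```

```bash
cat > look.py <<'E'
import sys
from h import *
from cell import vision
s,R=status((-52,-12,160),(-52,-12,102))
tag=sys.argv[1]
for n in sys.argv[2:]:
    p=vision.read_camera(n); im=p["pixels"]
    if n=="wrist":
        T=np.eye(4);T[:3,:3]=R;T[:3,3]=s["tool_pos"];p["world_from_camera"]=T@p["T_tool_cam"]
        cv2.imwrite(f"pics/{n}{tag}.png",im)
    else:
        c=proj(p,[w((0,0,100))/1000])[0]; c=c.astype(int); r=im[max(c[1]-75,0):c[1]+75,max(c[0]-100,0):c[0]+100]
        cv2.imwrite(f"pics/{n}{tag}.png",cv2.resize(r,None,fx=4,fy=4,interpolation=cv2.INTER_CUBIC))
    import pickle; pickle.dump(p,open(f"{n}{tag}.pkl","wb"))
E
python3 look.py 1 scene side wrist
```

```text
t 3.1 loc [-51.9 -17.7 176.8] world [ 558.7 -161.4  176.8] F [ 0.2  0.2 -0.2] open 0.0007 q [-0.42  0.48  1.45  0.01  1.2  -1.96]
tool axes in holder frame (cols)
 [[ 0.013  0.005  1.   ]
 [ 0.003  1.    -0.005]
 [-1.     0.003  0.013]] spin to align y: [np.float64(-0.005), np.float64(3.136)]
(-52, -12, 160) -> slide [16.8  5.7 -0.4]
(-52, -12, 102) -> slide [74.8  5.5 -1.1]
```

View pics/scene1.png

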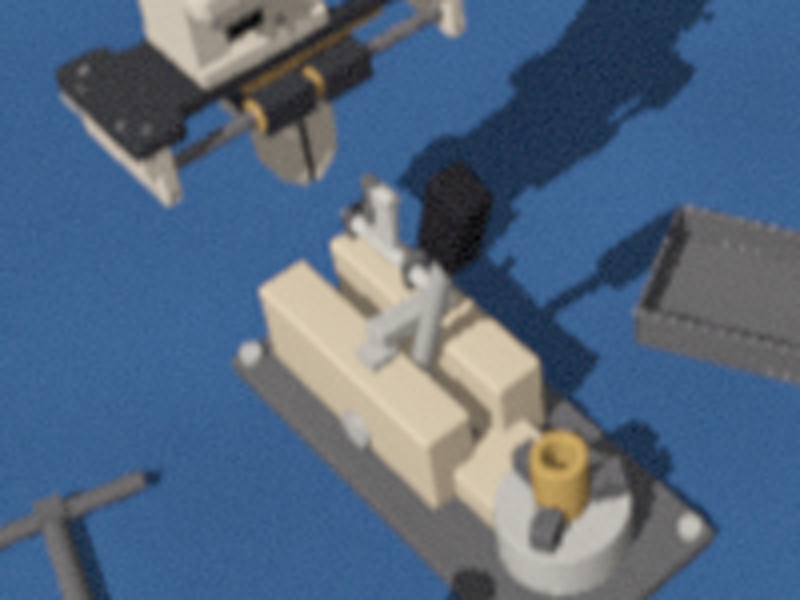

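View pics/side1.png

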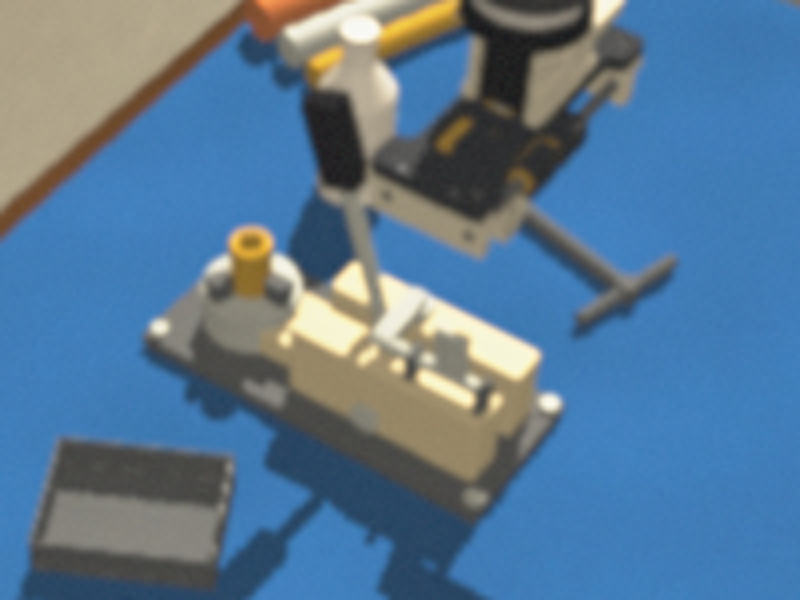

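View pics/wrist1.png

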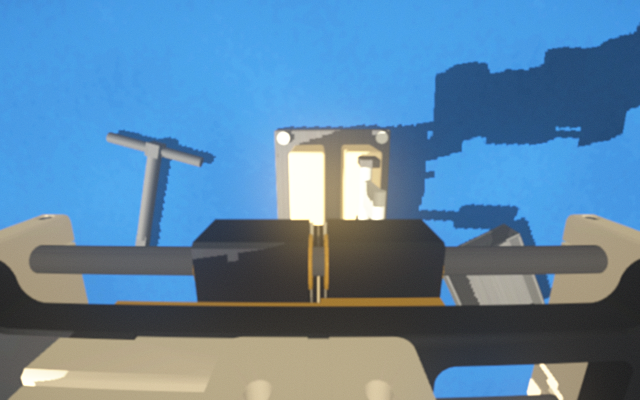

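The scene view shows closed fingers at (300,150), left of the tab at (382,215), with the catch blade across the slot. The side view confirms the long side of the gripper body runs along the holder's y, clear of the lever grip. I'll descend and then push.

Call:
{"method": "send_rows", "body": {
  "motion": [
    {"hand": -1, "slide": [35, 0, 0], "spin": 0},
    {"hand": -1, "slide": [30, 0, 0], "spin": 0},
    {"hand": -1, "slide": [8, 0, 0], "spin": 0},
    {"hand": -1, "slide": [0, 0, 0], "spin": 0}
  ]
}}

```text
time: 3.65
tool_pos: [0.5625, -0.1552, 0.1132]
tool_rot: [-0.045, 1.543, -0.07]
contact_force: [0.7, -0.1, 0.3]
opening: 0.0004
```

```bash
python3 look.py 2 scene
```

```text
t 3.65 loc [-48.3 -11.5 113.2] world [ 562.5 -155.2  113.2] F [ 0.7 -0.1  0.3] open 0.0004 q [-0.41  0.54  1.54  0.01  1.04 -1.96]
tool axes in holder frame (cols)
 [[ 0.028 -0.003  1.   ]
 [-0.001  1.     0.003]
 [-1.    -0.001  0.028]] spin to align y: [np.float64(0.003), np.float64(-3.139)]
(-52, -12, 160) -> slide [-46.9  -0.6  -2.4]
(-52, -12, 102) -> slide [11.1 -0.5 -4. ]
```

View pics/scene2.png

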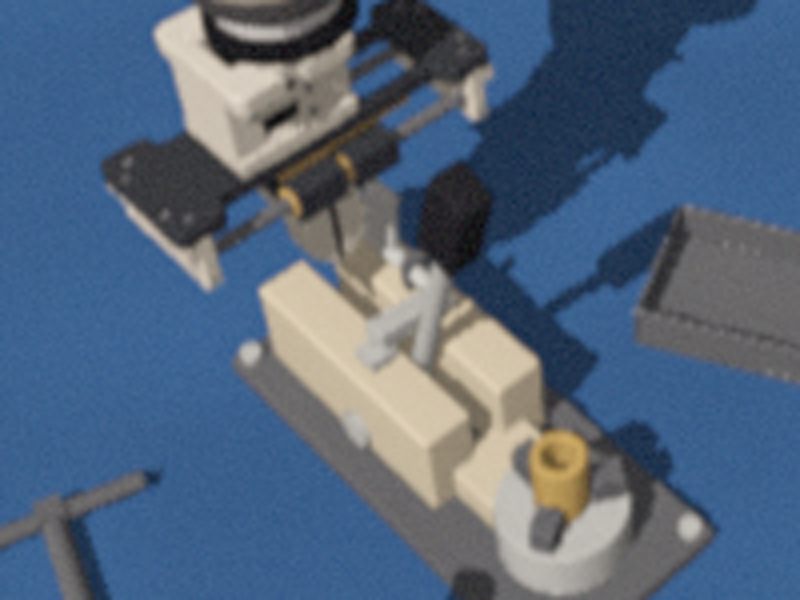

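Fingertips are at about (345,265), just left of the tab and not touching it. Pushing.

Call:
{"method": "send_rows", "body": {
  "motion": [
    {"hand": -1, "slide": [9, 0, -4], "spin": 0},
    {"hand": -1, "slide": [0, 10, 0], "spin": 0},
    {"hand": -1, "slide": [0, 12, 0], "spin": 0},
    {"hand": -1, "slide": [0, 12, 0], "spin": 0},
    {"hand": -1, "slide": [0, 12, 0], "spin": 0}
  ]
}}

```text
time: 4.2
tool_pos: [0.5622, -0.1076, 0.1091]
tool_rot: [-0.15, 1.533, -0.177]
contact_force: [-0.1, -1.4, 0.4]
opening: 0.0003
```

```bash
python3 look.py 3 side
```

```text
t 4.2 loc [-49.9  36.1 109.1] world [ 562.2 -107.6  109.1] F [-0.1 -1.4  0.4] open 0.0003 q [-0.33  0.52  1.59  0.01  1.   -1.87]
tool axes in holder frame (cols)
 [[ 0.037 -0.002  0.999]
 [-0.006  1.     0.002]
 [-0.999 -0.006  0.037]] spin to align y: [np.float64(0.002), np.float64(-3.14)]
(-52, -12, 160) -> slide [-50.7 -48.4  -0.3]
(-52, -12, 102) -> slide [  7.3 -48.1  -2.4]
```

View pics/side3.png

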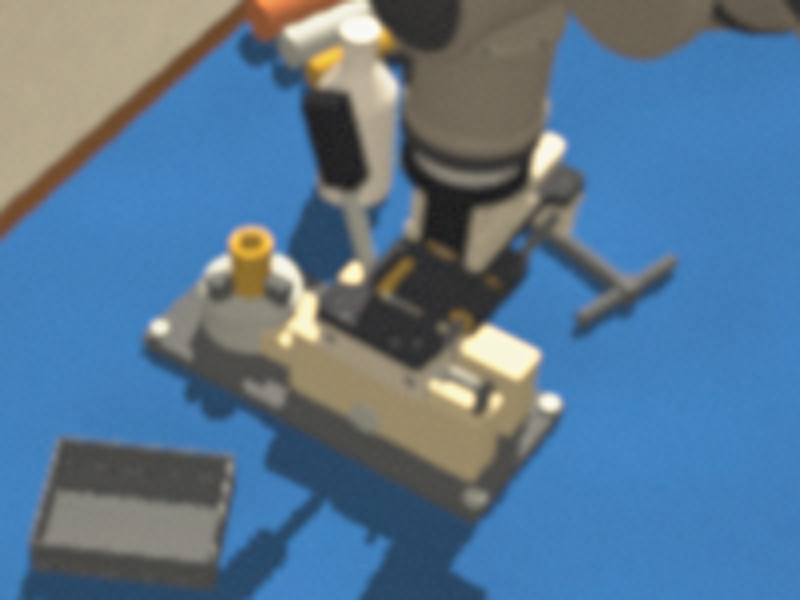

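Call:
{"method": "send_rows", "body": {
  "motion": [
    {"hand": -1, "slide": [4, 8, 0], "spin": 0},
    {"hand": -1, "slide": [4, 4, -1], "spin": 0},
    {"hand": -1, "slide": [3, 0, -1], "spin": 0},
    {"hand": -1, "slide": [2, 0, 0], "spin": 0}
  ]
}}

```text
time: 4.65
tool_pos: [0.5616, -0.0909, 0.0957]
tool_rot: [-0.116, 1.532, -0.139]
contact_force: [0.2, 0.2, 1.1]
opening: 0.0005
```

```bash
python3 -c "
from h import *
status()"
```

```text
t 4.65 loc [-51.   52.7  95.7] world [561.6 -90.9  95.7] F [0.2 0.2 1.1] open 0.0005 q [-0.3   0.53  1.61  0.01  0.96 -1.85]
tool axes in holder frame (cols)
 [[ 0.039 -0.005  0.999]
 [-0.004  1.     0.005]
 [-0.999 -0.005  0.039]] spin to align y: [np.float64(0.005), np.float64(-3.136)]
```

Call:
{"method": "send_rows", "body": {
  "motion": [
    {"hand": -1, "slide": [1.5, 0, 0], "spin": 0},
    {"hand": -1, "slide": [1.5, 0, 0], "spin": 0}
  ]
}}

```text
time: 4.85
tool_pos: [0.5615, -0.091, 0.0921]
tool_rot: [-0.099, 1.533, -0.123]
contact_force: [0.1, 0.7, 4.0]
opening: 0.0006
```

Call:
{"method": "send_rows", "body": {
  "motion": [
    {"hand": -1, "slide": [1.5, 0, 0], "spin": 0}
  ]
}}

```text
time: 4.95
tool_pos: [0.5616, -0.091, 0.0913]
tool_rot: [-0.087, 1.532, -0.111]
contact_force: [-5.7, 2.8, 16.3]
opening: 0.0003
```

Call:
{"method": "send_rows", "body": {
  "motion": [
    {"hand": -1, "slide": [-20, 0, 0], "spin": 0},
    {"hand": -1, "slide": [-45, 0, 0], "spin": 0},
    {"hand": -1, "slide": [-50, 0, 0], "spin": 0},
    {"hand": -1, "slide": [-50, 0, 0], "spin": 0},
    {"hand": -1, "slide": [-40, 0, -40], "spin": 0}
  ]
}}

```text
time: 5.45
tool_pos: [0.5183, -0.0904, 0.2891]
tool_rot: [0.013, 1.546, -0.013]
contact_force: [1.1, -0.9, 0.6]
opening: 0.0004
```

```bash
python3 look.py 4 scene side wrist
```

```text
t 5.45 loc [-94.3  52.1 289.1] world [518.3 -90.4 289.1] F [ 1.1 -0.9  0.6] open 0.0004 q [-0.32  0.29  1.43  0.01  1.4  -1.87]
tool axes in holder frame (cols)
 [[ 0.024 -0.002  1.   ]
 [ 0.     1.     0.002]
 [-1.     0.     0.024]] spin to align y: [np.float64(0.002), np.float64(-3.14)]
(-52, -12, 160) -> slide [130.  -64.2  39. ]
(-52, -12, 102) -> slide [188.  -64.2  37.5]
```

View pics/scene4.png

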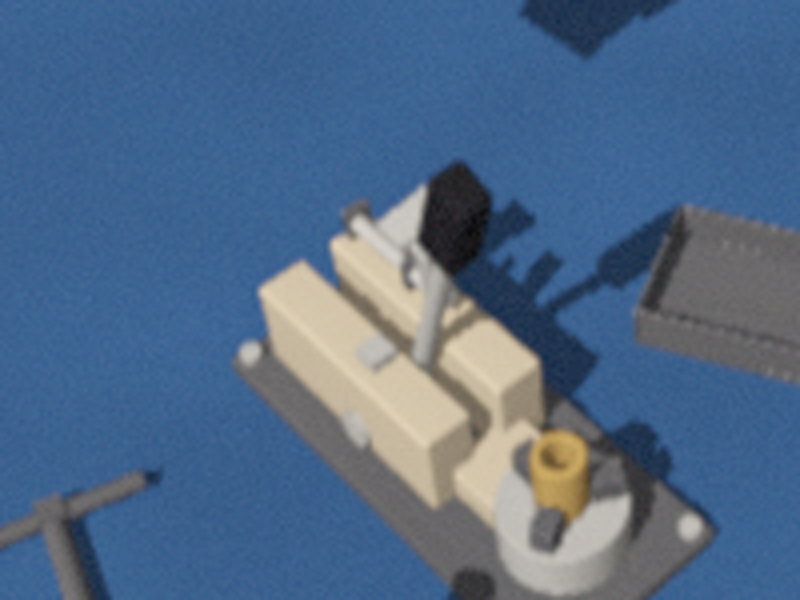

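View pics/side4.png

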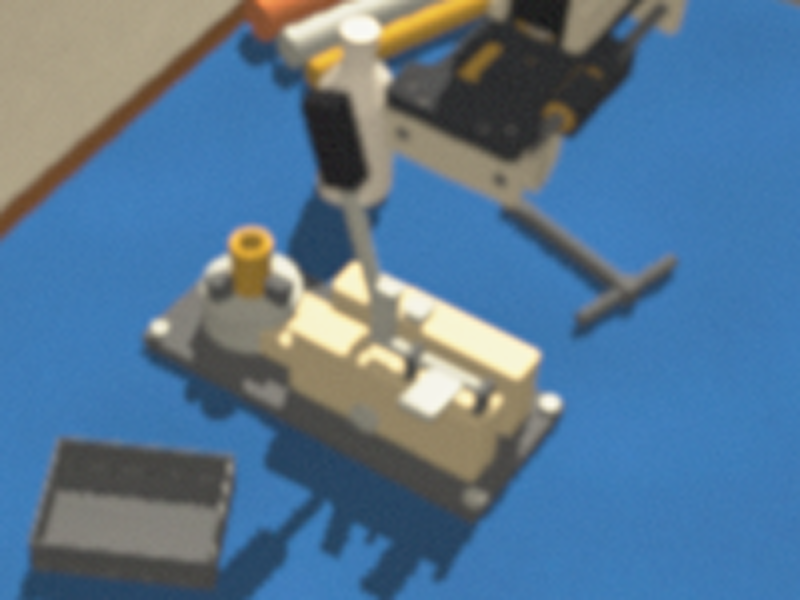

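View pics/wrist4.png

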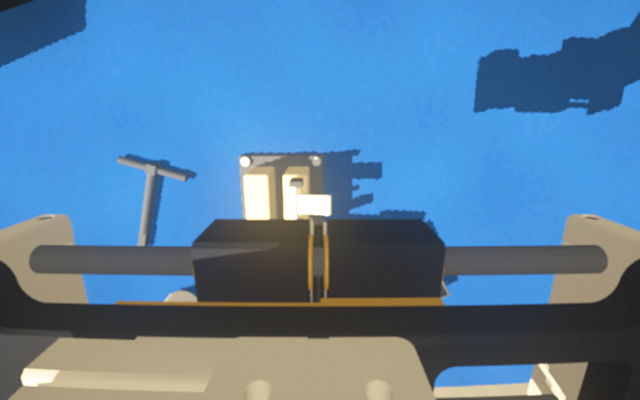

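The tab now lies over to +y (side view (430,393)) and the blade stands up. I'll measure its angle and recheck the grip position.

```bash
python3 - <<'E'
from h import *
import pickle
for n in ["side4","scene4"]:
    p=pickle.load(open(n+".pkl","rb")); C=loc(cloud(p).reshape(-1,3)*1000)
    m=(np.abs(C[:,0]+52)<9)&(C[:,1]>31)&(C[:,1]<74)&(C[:,2]>78)&(C[:,2]<140)
    q=C[m]; print(n,m.sum())
    for a in range(31,76,6):
        s=q[(q[:,1]>=a)&(q[:,1]<a+6)]; print(a,len(s),s[:,2].mean().round(1) if len(s) else "")
    m=(C[:,2]>185)&(C[:,2]<236)&(C[:,0]>30)&(C[:,0]<90)&(np.abs(C[:,1])<25); g=C[m]; 
    print("grip",len(g),np.percentile(g,[2,50,98],axis=0).round(1))
E
python3 -c "
from h import *
status((50,0,290),(58,0,192))"
```

```text
side4 76
31 12 90.2
37 9 89.7
43 10 91.1
49 9 92.4
55 13 92.7
61 15 93.0
67 8 91.7
73 0 
grip 228 [[ 37.4  -8.7 186.8]
 [ 49.6   9.6 211.3]
 [ 73.2  12.8 235.1]]
scene4 61
31 19 89.9
37 15 90.4
43 14 90.8
49 7 91.1
55 6 91.7
61 0 
67 0 
73 0 
grip 228 [[ 41.6 -12.1 185.9]
 [ 65.3 -10.5 211.6]
 [ 78.7   6.8 235.2]]
t 5.6 loc [-96.6  52.4 289. ] world [516. -90. 289.] F [ 0.1  0.4 -0.7] open 0.0003 q [-0.32  0.28  1.43  0.01  1.4  -1.87]
tool axes in holder frame (cols)
 [[ 0.025 -0.001  1.   ]
 [-0.     1.     0.001]
 [-1.    -0.     0.025]] spin to align y: [np.float64(0.001), np.float64(-3.14)]
(50, 0, 290) -> slide [  2.7 -52.5 146.5]
(58, 0, 192) -> slide [100.8 -52.5 152. ]
```

Tab slope of about 0.11 rad matches 1.45 rad, so it is at its stop. The grip is centred at y≈0, as the model predicts. Moving above the grip, opening.

Call:
{"method": "send_rows", "body": {
  "motion": [
    {"hand": 1, "slide": [0, -17, 47], "spin": 0},
    {"hand": 1, "slide": [0, -17, 47], "spin": 0},
    {"hand": 1, "slide": [0, -14, 38], "spin": 0},
    {"hand": 1, "slide": [0, -4, 16], "spin": 0},
    {"hand": 1, "slide": [0, 0, 4], "spin": 0},
    {"hand": 1, "slide": [0, 0, 0], "spin": 0}
  ]
}}

```text
time: 6.2
tool_pos: [0.6668, -0.1472, 0.277]
tool_rot: [1.117, 1.563, 1.088]
contact_force: [-0.3, 0.0, 0.8]
opening: 0.0434
```

```bash
python3 look.py 5 scene; python3 -c "
from h import *
status((58,0,193))"
```

```text
t 6.2 loc [ 55.7  -0.5 277. ] world [ 666.8 -147.2  277. ] F [-0.3  0.   0.8] open 0.0434 q [-0.33  0.63  0.92  0.01  1.59 -1.87]
tool axes in holder frame (cols)
 [[ 0.003  0.001  1.   ]
 [ 0.007  1.    -0.001]
 [-1.     0.007  0.003]] spin to align y: [np.float64(-0.001), np.float64(3.141)]
(-52, -12, 160) -> slide [ 116.5  -12.4 -108.1]
(-52, -12, 102) -> slide [ 174.5  -12.8 -108.3]
t 6.25 loc [ 55.2  -0.4 276.9] world [ 666.3 -147.   276.9] F [0.8 0.4 0.1] open 0.048 q [-0.33  0.63  0.92  0.01  1.59 -1.87]
tool axes in holder frame (cols)
 [[ 0.003  0.001  1.   ]
 [ 0.007  1.    -0.001]
 [-1.     0.007  0.003]] spin to align y: [np.float64(-0.001), np.float64(3.141)]
(58, 0, 193) -> slide [83.9 -0.2  2.6]
```

View pics/scene5.png

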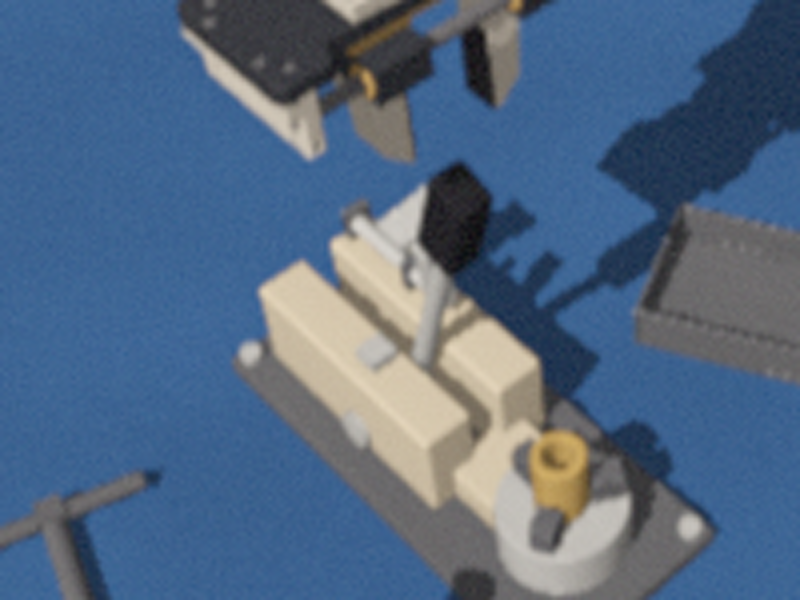

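The fingers, at (385,130) and (490,70), straddle the line of the grip at (455,215). Descending with the hand about half open (roughly 50 mm).

Call:
{"method": "send_rows", "body": {
  "motion": [
    {"hand": 0.3, "slide": [10, 0, 2], "spin": 0},
    {"hand": 0.3, "slide": [30, 0, 1], "spin": 0},
    {"hand": 0.3, "slide": [28, 0, 1], "spin": 0},
    {"hand": 0.3, "slide": [10, 0, 0], "spin": 0},
    {"hand": 0.3, "slide": [0, 0, 0], "spin": 0}
  ]
}}

```text
time: 6.75
tool_pos: [0.6676, -0.1447, 0.1971]
tool_rot: [1.067, 1.563, 1.038]
contact_force: [0.4, -1.0, 0.6]
opening: 0.0599
```

```bash
python3 look.py 6 scene side; python3 -c "
from h import *
status((58,0,193))"
```

```text
t 6.75 loc [ 56.5   2.  197.1] world [ 667.6 -144.7  197.1] F [ 0.4 -1.   0.6] open 0.0599 q [-0.33  0.66  1.07  0.01  1.41 -1.87]
tool axes in holder frame (cols)
 [[ 0.004 -0.     1.   ]
 [ 0.007  1.     0.   ]
 [-1.     0.007  0.004]] spin to align y: [np.float64(0.0), np.float64(-3.141)]
(-52, -12, 160) -> slide [  36.6  -14.2 -108.6]
(-52, -12, 102) -> slide [  94.6  -14.6 -108.8]
t 6.85 loc [ 57.5   1.6 199.1] world [ 668.6 -145.1  199.1] F [-0.9 -0.6 -0.7] open 0.0596 q [-0.33  0.66  1.07  0.01  1.41 -1.87]
tool axes in holder frame (cols)
 [[ 0.007 -0.     1.   ]
 [ 0.006  1.     0.   ]
 [-1.     0.006  0.007]] spin to align y: [np.float64(0.0), np.float64(-3.142)]
(58, 0, 193) -> slide [ 6.1 -1.6  0.5]
```

View pics/scene6.png

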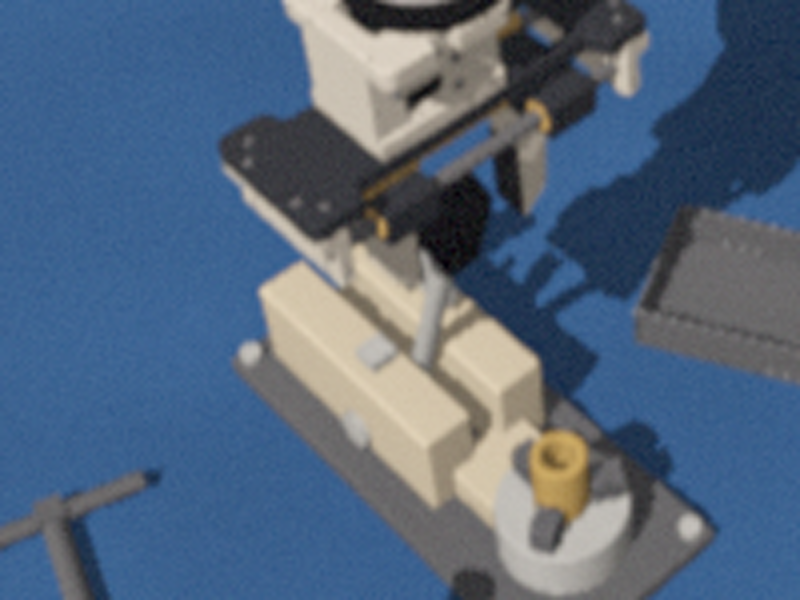

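View pics/side6.png

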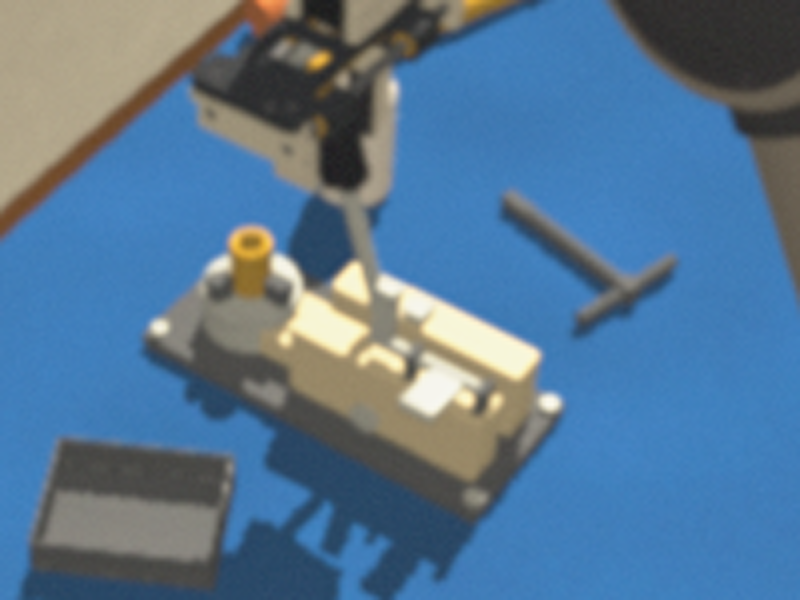

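Fingers straddle the grip without touching. Small correction, then close.

Call:
{"method": "send_rows", "body": {
  "motion": [
    {"hand": 0.3, "slide": [4, -1.5, 0.5], "spin": 0},
    {"hand": -1, "slide": [0, 0, 0], "spin": 0},
    {"hand": -1, "slide": [0, 0, 0], "spin": 0},
    {"hand": -1, "slide": [0, 0, 0], "spin": 0},
    {"hand": -1, "slide": [0, 0, 0], "spin": 0},
    {"hand": -1, "slide": [0, 0, 0], "spin": 0},
    {"hand": -1, "slide": [0, 0, 0], "spin": 0}
  ],
  "grip_force": 40
}}

```text
time: 7.55
tool_pos: [0.6709, -0.1473, 0.2002]
tool_rot: [0.191, 1.555, 0.164]
contact_force: [-0.2, 1.2, -0.4]
opening: 0.0221
```

```bash
python3 -c "
from h import *
status((58,0,193))"
```

```text
t 7.55 loc [ 59.8  -0.5 200.2] world [ 670.9 -147.3  200.2] F [-0.2  1.2 -0.4] open 0.0221 q [-0.33  0.66  1.07  0.01  1.4  -1.88]
tool axes in holder frame (cols)
 [[ 0.015 -0.     1.   ]
 [ 0.003  1.     0.   ]
 [-1.     0.003  0.015]] spin to align y: [np.float64(0.0), np.float64(-3.141)]
(58, 0, 193) -> slide [ 7.2  0.5 -1.9]
```

Call:
{"method": "send_rows", "body": {
  "motion": [
    {"hand": -1, "slide": [-3, 0, -10], "spin": 0},
    {"hand": -1, "slide": [-3, 0, -13], "spin": 0},
    {"hand": -1, "slide": [-2, 0, -13], "spin": 0},
    {"hand": -1, "slide": [-1, 0, -13], "spin": 0}
  ]
}}

```text
time: 7.95
tool_pos: [0.6286, -0.1462, 0.2085]
tool_rot: [0.008, 1.537, -0.019]
contact_force: [7.7, 0.2, -1.9]
opening: 0.0216
```

```bash
python3 -c "
from h import *
status((-69.3,0,195.8))"
```

```text
t 7.95 loc [ 17.6  -0.6 208.5] world [ 628.6 -146.2  208.5] F [ 7.7  0.2 -1.9] open 0.0216 q [-0.35  0.56  1.22  0.01  1.33 -1.9 ]
tool axes in holder frame (cols)
 [[ 0.034 -0.002  0.999]
 [ 0.     1.     0.002]
 [-0.999  0.     0.034]] spin to align y: [np.float64(0.002), np.float64(-3.14)]
(-69.3, 0, 195.8) -> slide [  9.7   0.8 -87.2]
```

Call:
{"method": "send_rows", "body": {
  "motion": [
    {"hand": -1, "slide": [-1.5, 0, -20], "spin": 0},
    {"hand": -1, "slide": [0, 0, -20], "spin": 0},
    {"hand": -1, "slide": [2, 0, -20], "spin": 0}
  ]
}}

```text
time: 8.25
tool_pos: [0.575, -0.1448, 0.207]
tool_rot: [-0.025, 1.516, -0.051]
contact_force: [9.5, -0.6, -2.6]
opening: 0.0214
```

```bash
python3 -c "
from h import *
status((-69.3,0,195.8))"
```

```text
t 8.25 loc [-36.1  -0.8 207. ] world [ 575.  -144.8  207. ] F [ 9.5 -0.6 -2.6] open 0.0214 q [-0.39  0.45  1.41  0.02  1.23 -1.94]
tool axes in holder frame (cols)
 [[ 0.055 -0.002  0.999]
 [-0.001  1.     0.002]
 [-0.999 -0.001  0.055]] spin to align y: [np.float64(0.002), np.float64(-3.14)]
(-69.3, 0, 195.8) -> slide [  9.3   0.8 -33.7]
```

Call:
{"method": "send_rows", "body": {
  "motion": [
    {"hand": -1, "slide": [3, 0, -14], "spin": 0},
    {"hand": -1, "slide": [3, 0, -12], "spin": 0}
  ]
}}

```text
time: 8.45
tool_pos: [0.5539, -0.1443, 0.2024]
tool_rot: [-0.038, 1.499, -0.065]
contact_force: [9.3, 1.1, -1.1]
opening: 0.0217
```

Call:
{"method": "send_rows", "body": {
  "motion": [
    {"hand": -1, "slide": [2, 0, -7], "spin": 0}
  ]
}}

```text
time: 8.55
tool_pos: [0.5492, -0.1442, 0.2011]
tool_rot: [-0.04, 1.491, -0.068]
contact_force: [10.4, 0.8, -2.9]
opening: 0.0218
```

```bash
python3 -c "
from h import *
status((-68,0,195.8))"
```

```text
t 8.55 loc [-61.9  -0.8 201.1] world [ 549.2 -144.2  201.1] F [10.4  0.8 -2.9] open 0.0218 q [-0.41  0.4   1.52  0.03  1.15 -1.96]
tool axes in holder frame (cols)
 [[ 0.079 -0.001  0.997]
 [-0.003  1.     0.001]
 [-0.997 -0.003  0.079]] spin to align y: [np.float64(0.001), np.float64(-3.141)]
(-68, 0, 195.8) -> slide [ 4.8  0.9 -6.5]
```

Call:
{"method": "send_rows", "body": {
  "motion": [
    {"hand": -1, "slide": [3, 0, -7], "spin": 0}
  ]
}}

```text
time: 8.65
tool_pos: [0.5454, -0.1441, 0.1997]
tool_rot: [-0.043, 1.482, -0.071]
contact_force: [5.7, 1.7, 8.8]
opening: 0.0217
```

Call:
{"method": "send_rows", "body": {
  "motion": [
    {"hand": -1, "slide": [2, 0, -6], "spin": 0}
  ]
}}

```text
time: 8.75
tool_pos: [0.5424, -0.144, 0.1988]
tool_rot: [-0.045, 1.474, -0.073]
contact_force: [9.2, 0.6, -3.3]
opening: 0.0214
```

```bash
python3 -c "
from h import *
status((-68,0,195.8))"
```

```text
t 8.75 loc [-68.7  -0.9 198.8] world [ 542.4 -144.   198.8] F [ 9.2  0.6 -3.3] open 0.0214 q [-0.41  0.38  1.55  0.04  1.12 -1.97]
tool axes in holder frame (cols)
 [[ 0.097  0.001  0.995]
 [-0.004  1.    -0.   ]
 [-0.995 -0.004  0.097]] spin to align y: [np.float64(-0.0), np.float64(3.141)]
(-68, 0, 195.8) -> slide [3.1 0.9 0.4]
```

Call:
{"method": "send_rows", "body": {
  "motion": [
    {"hand": -1, "slide": [2, 0, -6], "spin": 0}
  ]
}}

```text
time: 8.85
tool_pos: [0.5396, -0.144, 0.1977]
tool_rot: [-0.045, 1.465, -0.074]
contact_force: [8.7, 0.1, -0.6]
opening: 0.0219
```

Call:
{"method": "send_rows", "body": {
  "motion": [
    {"hand": -1, "slide": [2, 0, -6], "spin": 0}
  ]
}}

```text
time: 8.95
tool_pos: [0.5367, -0.1439, 0.1967]
tool_rot: [-0.046, 1.457, -0.075]
contact_force: [8.6, 0.2, -0.5]
opening: 0.022
```

```bash
python3 look.py 7 scene side
```

```text
t 8.95 loc [-74.4  -0.9 196.7] world [ 536.7 -143.9  196.7] F [ 8.6  0.2 -0.5] open 0.022 q [-0.42  0.36  1.59  0.04  1.08 -1.98]
tool axes in holder frame (cols)
 [[ 0.114  0.002  0.994]
 [-0.005  1.    -0.001]
 [-0.994 -0.005  0.114]] spin to align y: [np.float64(-0.001), np.float64(3.141)]
(-52, -12, 160) -> slide [ 39.  -10.9  18.1]
(-52, -12, 102) -> slide [ 96.6 -10.6  11.5]
```

View pics/scene7.png

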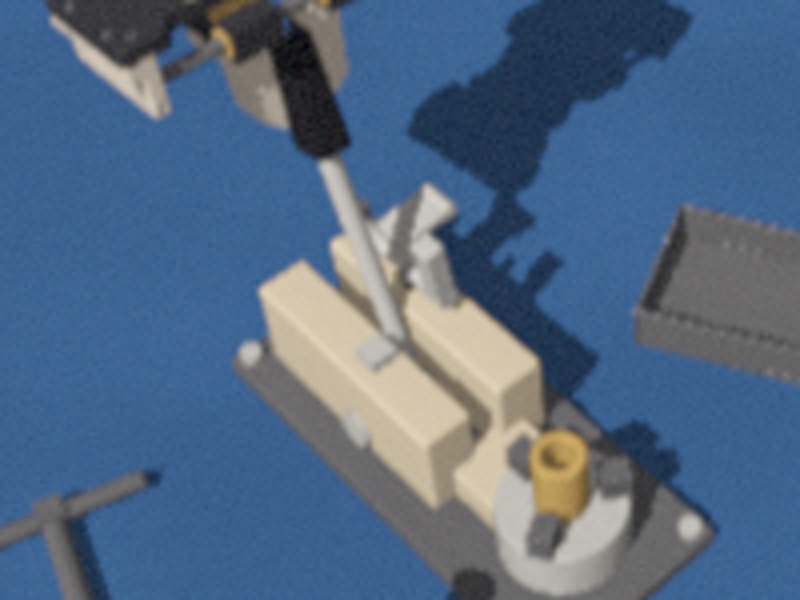

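View pics/side7.png

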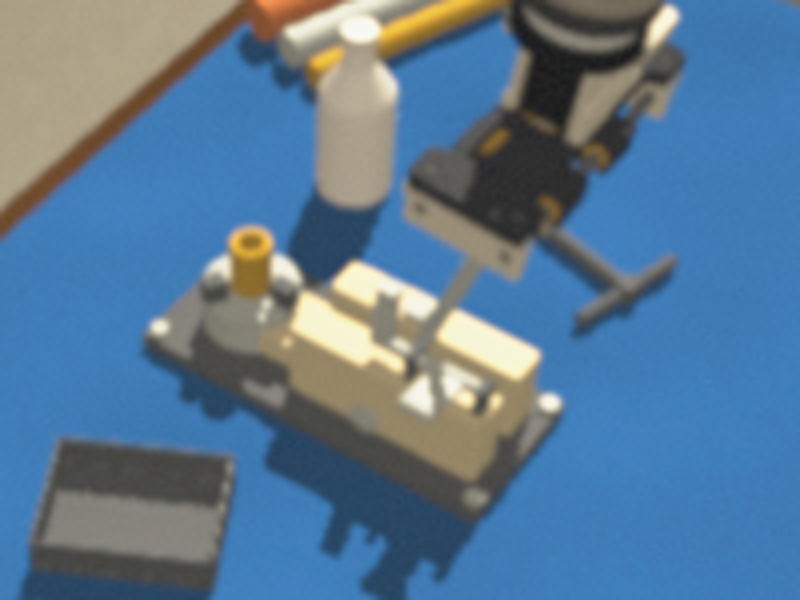

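The lever is forward and the jaws look opened. I'll measure the lever angle from depth.

```bash
cat > ang.py <<'E'
import sys,pickle
from h import *
for n in sys.argv[1:]:
    p=pickle.load(open(n+".pkl","rb")); C=loc(cloud(p).reshape(-1,3)*1000)
    side=n.startswith("side")
    m=(np.abs(C[:,1])<8)&(C[:,2]>95)&(C[:,2]<178)&(C[:,0]>-75)&(C[:,0]<20)
    q=C[m]; a=np.arctan2(-q[:,0],q[:,2]-25); r=np.hypot(q[:,0],q[:,2]-25)
    print(n,len(q))
    for lo in range(70,190,20):
        s=(r>=lo)&(r<lo+20); 
        if s.sum()>3: print(lo,s.sum(),"perp dist pct -> theta", np.round(0.3+np.percentile(a[s],[10,50,90]),3),"y",q[s,1].mean().round(1))
    f=np.polyfit(q[:,2],q[:,0],1); print("fit slope theta",0.3-np.arctan(f[0]),"x at pivot z",np.polyval(f,25))
E
python3 ang.py scene7 side7
```

```text
scene7 197
70 35 perp dist pct -> theta [0.544 0.563 0.602] y -2.1
90 47 perp dist pct -> theta [0.562 0.581 0.617] y -2.2
110 49 perp dist pct -> theta [0.57  0.589 0.62 ] y -2.0
130 43 perp dist pct -> theta [0.581 0.591 0.615] y -2.1
150 23 perp dist pct -> theta [0.581 0.598 0.615] y -2.5
fit slope theta 0.6267882814542183 x at pivot z 4.547479522231896
side7 97
70 18 perp dist pct -> theta [0.571 0.622 0.68 ] y 4.5
90 24 perp dist pct -> theta [0.585 0.631 0.67 ] y 4.4
110 23 perp dist pct -> theta [0.59  0.627 0.668] y 4.0
130 23 perp dist pct -> theta [0.598 0.63  0.659] y 4.4
150 9 perp dist pct -> theta [0.61  0.634 0.653] y 4.2
fit slope theta 0.63242247640214 x at pivot z 0.5350012008429594
```

```bash
sed -i 's/(C\[:,0\]<20)/(C[:,0]<75)/' ang.py; python3 ang.py scene4 side4 | grep -v perp; python3 ang.py scene6 side6 | grep -v perp
cat > ang2.py <<'E'
import sys,pickle
from h import *
for n in sys.argv[1:]:
    p=pickle.load(open(n+".pkl","rb")); C=loc(cloud(p).reshape(-1,3)*1000)
    m=(np.abs(C[:,1])<8)&(C[:,2]>100)&(C[:,2]<172); q=C[m]
    # robust cylinder fit r=6 in xz/y: params theta, y0 with pivot fixed
    from scipy.optimize import least_squares
    best=None
    for t0 in (0.,.3,.6):
        def f(v):
            u=np.array([np.sin(.3-v[0]),0,np.cos(.3-v[0])]); d=q-[v[2],v[1],25]
            e=np.linalg.norm(np.cross(d,u),axis=1)-6
            return np.clip(e,-15,15)
        r=least_squares(f,[t0,0,0],loss="soft_l1",f_scale=1.5,x_scale=[.05,2,2])
        if best is None or r.cost<best.cost: best=r
    print(n,best.x.round(3),len(q),(np.abs(f(best.x))<3).mean())
    from functools import partial
    best=None
    for t0 in (0.,.3,.6):
        r=least_squares(lambda v:f([v[0],v[1],0]),[t0,0],loss="soft_l1",f_scale=1.5,x_scale=[.05,2])
        if best is None or r.cost<best.cost: best=r
    print("   pivot fixed",best.x.round(3))
E
python3 ang2.py scene4 side4 scene6 side6 scene7 side7
```

```text
scene4 94
fit slope theta 0.007724925718943398 x at pivot z 3.484592322663886
side4 119
fit slope theta 0.009181991973243153 x at pivot z -1.407420040552168
scene6 94
fit slope theta 0.008431807534566904 x at pivot z 3.622104811314102
side6 118
fit slope theta 0.012635894924629354 x at pivot z -0.981062661724935
scene4 [ 0.   -0.23 -0.35] 87 1.0
   pivot fixed [ 0.003 -0.231]
side4 [ 0.022 -0.014  3.24 ] 173 0.5664739884393064
   pivot fixed [-0.003 -0.062]
scene6 [ 0.002 -0.159  0.023] 87 1.0
   pivot fixed [ 0.001 -0.159]
side6 [ 0.001 -0.25   0.5  ] 181 0.580110497237569
   pivot fixed [-0.003 -0.256]
scene7 [ 0.629 -0.357  0.405] 172 0.9883720930232558
   pivot fixed [ 0.626 -0.359]
side7 [ 0.618 -0.395 -0.74 ] 165 0.5333333333333333
   pivot fixed [ 0.624 -0.403]
```

Calibrated fit (0.00 when released) gives 0.625 rad, so it is not at the stop yet. I'll raise the grip force and pull on.

Call:
{"method": "send_rows", "body": {
  "motion": [
    {"hand": -1, "slide": [2, 0, -8], "spin": 0}
  ],
  "grip_force": 58
}}

```text
time: 9.15
tool_pos: [0.5324, -0.1438, 0.195]
tool_rot: [-0.044, 1.448, -0.074]
contact_force: [12.2, 0.2, -5.5]
opening: 0.0216
```

Call:
{"method": "send_rows", "body": {
  "motion": [
    {"hand": -1, "slide": [3, 0, -10], "spin": 0}
  ]
}}

```text
time: 9.25
tool_pos: [0.53, -0.1439, 0.194]
tool_rot: [-0.046, 1.43, -0.077]
contact_force: [34.1, 4.5, 0.1]
opening: 0.0218
```

```bash
python3 look.py 8 scene; python3 ang2.py scene8
```

```text
t 9.25 loc [-81.1  -1.  194. ] world [ 530.  -143.9  194. ] F [34.1  4.5  0.1] open 0.0218 q [-0.43  0.34  1.63  0.06  1.04 -2.  ]
tool axes in holder frame (cols)
 [[ 0.141  0.004  0.99 ]
 [-0.007  1.    -0.003]
 [-0.99  -0.006  0.141]] spin to align y: [np.float64(-0.003), np.float64(3.139)]
(-52, -12, 160) -> slide [ 37.8 -10.6  24.1]
(-52, -12, 102) -> slide [ 95.2 -10.3  15.9]
scene8 [ 0.662 -4.223  9.561] 178 0.8089887640449438
   pivot fixed [ 0.596 -5.087]
```

Call:
{"method": "send_rows", "body": {
  "motion": [
    {"hand": -1, "slide": [1, 0, -5], "spin": 0}
  ]
}}

```text
time: 9.4
tool_pos: [0.5313, -0.1438, 0.1945]
tool_rot: [-0.047, 1.413, -0.079]
contact_force: [20.0, 0.0, -8.0]
opening: 0.0221
```

```bash
python3 look.py 9 scene side; python3 ang2.py scene8 scene9 side9;  python3 -c "
from h import *
status()"
```

```text
t 9.4 loc [-79.8  -1.  194.5] world [ 531.3 -143.8  194.5] F [20.  0. -8.] open 0.0221 q [-0.44  0.33  1.64  0.06  1.02 -2.  ]
tool axes in holder frame (cols)
 [[ 0.157  0.004  0.988]
 [-0.008  1.    -0.003]
 [-0.988 -0.007  0.157]] spin to align y: [np.float64(-0.003), np.float64(3.139)]
(-52, -12, 160) -> slide [ 38.5 -10.7  22.1]
(-52, -12, 102) -> slide [ 95.8 -10.2  13. ]
scene8 [ 0.662 -4.223  9.561] 178 0.8089887640449438
   pivot fixed [ 0.596 -5.087]
scene9 [ 0.646 -5.017  7.683] 179 0.776536312849162
   pivot fixed [ 0.593 -5.853]
side9 [ 0.657 -0.299  0.717] 163 0.5398773006134969
   pivot fixed [ 0.652 -0.298]
t 9.5 loc [-80.1  -1.  194.4] world [ 531.  -143.8  194.4] F [22.9  0.6 -5.6] open 0.0215 q [-0.44  0.33  1.65  0.06  1.02 -2.  ]
tool axes in holder frame (cols)
 [[ 0.156  0.004  0.988]
 [-0.008  1.    -0.003]
 [-0.988 -0.007  0.156]] spin to align y: [np.float64(-0.003), np.float64(3.138)]
```

View pics/scene9.png

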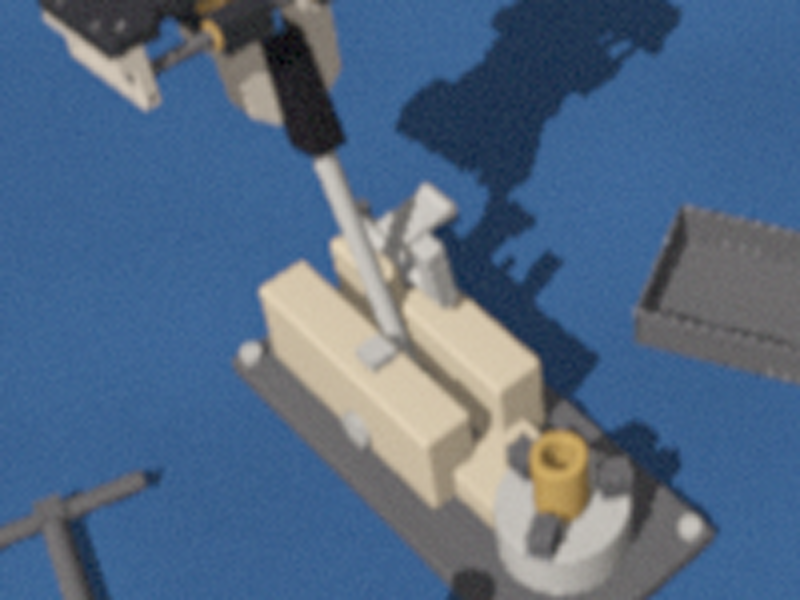

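View pics/side9.png

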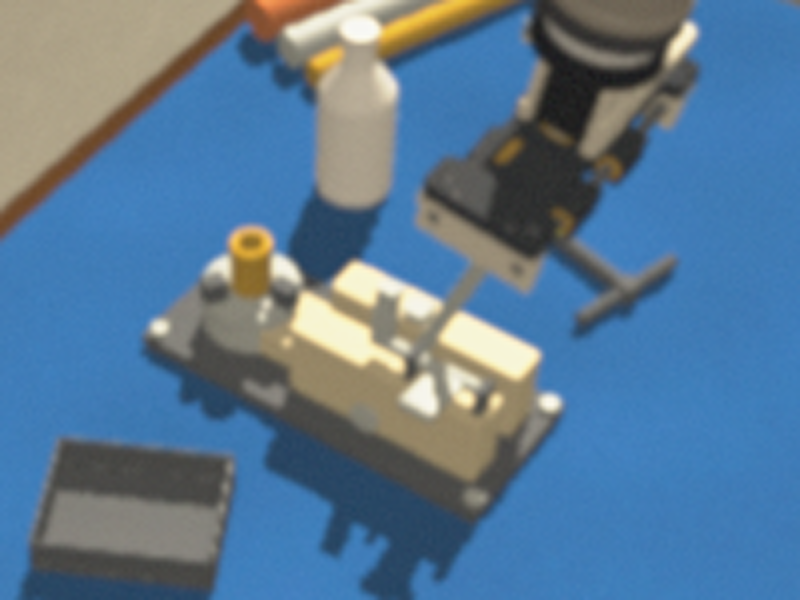

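```bash
sed -i 's/C\[:,2\]<172)/C[:,2]<160)\&(C[:,0]<60)\&(C[:,0]>-75)/; s/,z0,0\]//' ang2.py; sed -i 's/<8)&(C\[:,2\]>100/<7)\&(C[:,2]>108/' ang2.py; python3 ang2.py scene7 scene8 scene9 side7 side9
python3 - <<'E'
from h import *
import pickle
p=pickle.load(open("side9.pkl","rb")); C=loc(cloud(p).reshape(-1,3)*1000)
m=(np.abs(C[:,0]+52)<9)&(C[:,1]>31)&(C[:,1]<74)&(C[:,2]>78)&(C[:,2]<110); q=C[m]
print("tab",len(q),np.polyfit(q[:,1],q[:,2],1), q[:,2].max())
from cell import observe
print(observe()["contact_force"],observe()["opening"],observe()["time"])
E
```

```text
scene7 [ 0.618 -0.17  -0.951] 124 0.9758064516129032
   pivot fixed [ 0.626 -0.164]
scene8 [ 0.666 -4.045 10.014] 127 0.8503937007874016
   pivot fixed [ 0.592 -4.706]
scene9 [ 0.649 -5.351  7.604] 131 0.7786259541984732
   pivot fixed [ 0.594 -5.919]
side7 [ 0.613 -0.476 -1.41 ] 62 1.0
   pivot fixed [ 0.624 -0.5  ]
side9 [ 0.653 -0.312  0.252] 63 1.0
   pivot fixed [ 0.651 -0.31 ]
tab 79 [ 0.13649142 84.63591223] 98.36839694827995
[22.87473214  0.56226026 -5.60762358] 0.02153414261587324 9.5
```

```bash
python3 -c "
from cell import job,observe
print(job.hand_in()); s=observe(); print(s['time'],s['contact_force'],s['opening'])"
```

```text
the job is handed in; nothing more can be done
None
the job is handed in; nothing more can be done
```

I flipped the safety catch fully back, then gripped the lever and pulled it to its front stop. The gripper was still holding it there when I handed the job in at about 9.5 s of the 45 s allowed. No verdict was reported.

**Catch:** I pressed the tab down until it met its stop, at about 16 N. Its measured slope of 0.11–0.14 rad off flat matches 1.45 rad.

**Lever at the stop:** The side camera's fit gave 0.651–0.653 rad, against the 0.65 rad stop. The force jumped to 34 N when the lever hit the stop. I then eased off to a steady hold of about 23 N, with the fingers on the grip (opening 22 mm, 58 N grip).

**Other things on the bench:** The bush and the tray show no shift in the last pictures, and neither do the parts of the bottle and chuck key that are in view. I only checked this by eye.

**Checks that disagreed:**
- **Scene camera:** with the pivot held fixed, its last lever fit was poor at 0.594 rad, with only about 78% of points fitting. With the pivot free, it gave 0.649 rad.
- **Gripper's own position:** this suggested the lever was past the stop (0.68 rad while the cameras read 0.625). The tool had tilted about 0.16 rad by the end and may have slipped a little on the grip. I relied on the side camera and the force jump instead.

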